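# Release a bonded power module from a ratchet clamp and load it into the test cradle

## Robot

A 7-joint arm with a two-finger parallel gripper is mounted at the origin on a cart in front of the work surface, level with it; the furniture and walls round the work are solid. World frame = base frame: x ahead of the robot, y to its left, z up, the work surface at z = 0. Lengths are in m, angles in rad, forces in N, time in s.
With the tool pointing down it reaches from about 0.425 to 0.825 m from the base axis. Payload 3.6 kg.
Tool frame: the origin (TCP) lies at the centre of the arm's flange, where the gripper is bolted on; the fingertips stand 173 mm ahead of it and the grasp point (between the pads) lies ahead of it (ctrl.pinch_z is the z of the grasp point in the tool frame, in m); z points along the fingers, y is the line along which they close (so a half turn about z gives the same grasp; the last joint's range is limited). The gripper opens to 85 mm and grips with 20 to 120 N. Pads are 22 mm wide; open, the fingers measure 114 mm over their backs; the gripper's body (76 mm by 85 mm) begins 54 mm behind the grasp point. The pads swing forward as they close: fully open they stand 13 mm farther back than shut.
Start: joints at [-1.163, 0.615, -0.013, 1.423, 0.008, 1.103, -0.04], TCP at [0.274, 0.59, 0.405] pointing down, gripper open.
Joint ranges: [-3.12, 3.12], [-0.3, 2.06], [-1.34, 1.32], [0.26, 2.42], [-1.36, 4.5], [0.01, 1.98], [-2.84, 2.84]. Speed limits (rad/s): [2.79, 2.79, 3.14, 3.14, 3.14, 3.14, 3.14].

## Interface

Orientations are given as a unit quaternion [w, x, y, z].
In Python, from bench import get_state, vision, order, ctrl gives the robot as it stands.
- The arm moves only by the tool step_arm, never from a script. Its argument "rows" is text: rows parted by semicolons, each of 7 numbers parted by spaces: the shift along the tool's x, y, z in mm, then the turn, a rotation vector about the tool's x, y, z in degrees, then the opening, from 0 (shut) to 1 (fully open). A call has 1 to 10 rows; each row is the pose to reach, as a shift and turn from the pose commanded when the call began, along the tool's axes at that moment; what a row does not reach only later rows make up. A row lasts 1/10 s, in which the tool goes at most 50 mm and 8.59 degrees, less where a joint would pass 70% of its speed; a pose out of reach is approached as far as the arm can. A call with a gripper value outside its range is refused whole. The fingers move at their own pace and stop on an object; "squeeze" is the grip in N (left out, the last holds). Time passes only in rows, so rows that repeat a pose let the fingers close. It gives the time, the measured TCP pose, the force, the opening and the grip force at its end, in the units of the state.
- get_state(): the state, without advancing time (a new reading comes with each control period).
- vision.grab_frame(name): name is "side" or "top" or "wrist"; returns a dict with "color" (420x560x3 uint8, red, green, blue), "vfov" (degrees; the focal length in pixels is half the picture's height over the tangent of half this angle, whatever the lens; pixels are square), "cx", "cy" (the principal point, pixels), "distortion" ([k1, k2, p1, p2, k3] as OpenCV has them; the pictures are not rectified), "pose" (4x4, takes a point from camera to world coordinates). Camera axes: x right, y down, z forward; pixel columns grow to the right and rows downward; lengths in m; the calibration is good to about 2 mm. A picture is of the moment at which its call begins. There is no depth.
- order.finish_job(): hands the job in; it is judged then, once.
The state is a dict: "time": time; "joints": joint angles; "joint_vel": joint speeds; "joint_torque": joint torques, N m; "position": TCP position; "tool_rot": TCP orientation; "force": force on the tool from outside, world axes, zero at the start; "torque": the same for the moment, N m; "finger_gap": finger opening in m; "grip_force": force on a finger pad.
Only numpy, scipy, OpenCV 4.12 (cv2) and the standard library are available. Lean on these libraries where they do the work, as an engineer would, in place of code of your own. Each camera call takes 0.05 s, during which the arm holds its last target. There are 200 camera calls.

## Task

The glue between the power module and its heat sink has set: throw the ratchet clamp's pawl lever right over so that it stays back, then draw the jaw open by its knob and leave it open. Lift the module out by its ends, set it down on the bench and let go, then take it again by its long sides and lower it, without dropping it, into the test cradle until it lies flat on the floor with its terminal-block end at the thick contact block. Do not knock the cup of screws or the roll of amber tape about.

Things in the scene. Friction and masses are not known exactly. Their poses are not given: they have to be found in the camera images.
- clamp: Ratchet clamp fixed to the bench, dark steel base plate 84 (x) x 224 (y) x 10 mm, origin at the centre of its underside. The jaw slides along its y, all parts on x = 0. Fixed jaw: y 84 to 106 mm, 48 wide, top z 46. Then towards -y: module, sliding jaw, toothed rack bar, tail block (y -81 to -45, 52 wide, top z 38, ears to z 50) with the pawl.
- clamp_nest (a point): Clamp (0, 63.5, 10) mm, on the base plate: middle of the module's place, against the fixed jaw. The module lies there with its axes along the clamp's, terminal end at +x, within 6 mm of x = 0. The jaws cover its long sides; its ends, 60 mm apart, are free.
- clamp_pivot (a point): Pivot of the pawl, clamp (0, -60, 40) mm, between the tail block's ears; it turns about the clamp's x. Below it the jaw's rack bar (12 mm wide, z 18 to 34 mm) and two guide rods run out of the tail block to clamp y = -100 mm with the jaw shut, -132 mm with it open.
- pawl (a joint): Pawl, rad. 0 = nose in the rack, lever leaning to clamp +y: the jaw may close but will not open however hard it is pulled. Grows as the lever is thrown over to -y; 1.30 = back on its stop, nose clear. Held by its weight alone: a push under 2 N moves it, it falls to the side it leans to, and stays back if let go beyond 0.8.
- pawl_grip (a point): Middle of the pawl's thumb bar: black, 13 mm thick, 26 mm long along the clamp's x, on a thin lever 52 mm from the pivot. Engaged at clamp (0, -34, 85) mm, over the top at (0, -60, 92), thrown at (0, -96, 77). Round it nothing is higher than z = 50 mm, and nearest is the jaw knob. Push it over with closed fingers from its +y side, or pinch it.
- jaw (a joint): Sliding jaw, m: 0 = shut on the module, grows as it opens towards clamp -y, 0.032 at its stop. About 3 N of friction; stays where it is left. The jaw is 48 mm wide, face 11 mm to +y of its knob; a toe 28 mm wide overhangs the module's top edge by 6 mm, so the module cannot be lifted before the jaw is drawn back.
- jaw_knob (a point): Middle of the upright round knob on the sliding jaw: black, 18 mm diameter, z 57 to 77 mm, on a 12 mm stem from the jaw's flat top at z = 46 mm. With the jaw shut at clamp (0, 32, 67) mm; it moves with the jaw.
- module: Power module with heat sink: block 60 (x) x 40 (y) x 30 mm, about 160 g, origin at the centre of the underside. -y half black plastic, +y half bare aluminium with upright fins. On top near the +x end, over the black half, a grey terminal block (x 17 to 27, y -19 to -3, 8 mm high).
- module_terminal_end (a point): Middle of the bottom edge of the module's terminal-block end: module (30, 0, 0) mm.
- cradle: Test cradle fixed to the bench: black base x -52 to 66, 74 wide, 8 mm thick; origin on its underside below the seat's centre. The seat lies along x between end blocks 42 mm wide, inner faces at x = +-32 mm, tops at z = 38, level with the top of a seated module: 2 mm play at each end, no room for fingers. At +x the thick contact block, at -x a thin plain one.
- cradle_seat (a point): Centre of the cradle floor, cradle (0, 0, 8) mm, where the centre of the module's underside belongs. At the sides stand four low corner guides: inner faces y = +-22 mm (2 mm play), 5 mm thick, tops z = 15 mm, x from 18 to 31 mm either way; between them 36 mm is open for fingers.
- cradle_contact_end (a point): Point on the cradle floor, cradle (30, 0, 8) mm, at the foot of the contact block, where the bottom edge of the module's terminal end belongs. Contact block: 26 mm thick in x, pins on its inner face, two brass sockets on top; the plain block is 11 mm thick.
- cup_screws: Small white cup of screws, 58 mm diameter, 26 mm high, origin at the centre of its underside. To be left alone.
- kapton_roll: Roll of amber tape lying flat, 62 mm diameter, 19 mm high, origin at the centre of its underside. To be left alone.

How it is judged:
By the outcome, as a careful person would: the job done as asked, in the order asked, and still so for the second after the job is handed in, with the robot touching nothing.
It also fails if it takes over 72 s, if anything falls off the work surface, if the arm or the gripper's body presses on something with over 40 N, if the wrist force passes 120 N, or if a joint passes its speed limit or range.

## Working session

There is one attempt and no reset: what is moved stays moved. The work goes in short steps, Python scripts to look and compute and a tool call to move; the robot and the scene stay as the last step left them, time stands still between calls to the robot, and variables do not carry over. Pictures are saved under pics/ and viewed, at most 10 in all, crops included, and the job is handed in when it is done.

Besides the shell and the picture viewer there is one more tool, called after "Call:" as name(argument=value, ...) on one line, values as JSON. step_arm: Moves the arm, as the interface text tells. Its arguments: {"type":"object","properties":{"rows":{"type":"string"},"squeeze":{"type":"number"}},"required":["rows"]}

```bash
mkdir -p pics; ls; python3 - <<'E'
from bench import get_state, vision, order, ctrl
import cv2,json,pickle
print(get_state()); print(ctrl.pinch_z)
fr={}
for n in ("top","side"):
    f=vision.grab_frame(n); fr[n]=f
    cv2.imwrite(f"pics/{n}0.png",cv2.resize(f["color"][:,:,::-1],(800,600),interpolation=cv2.INTER_CUBIC))
    print(n,f["vfov"],f["cx"],f["cy"],f["distortion"],f["pose"])
pickle.dump(fr,open("fr0.pkl","wb"))
E
```

```text
pics
{'time': 0.0, 'joints': array([-1.16249586,  0.61595892, -0.01263769,  1.42491955,  0.00807802,
        1.10340501, -0.04043806]), 'joint_vel': array([-0.00149642, -0.001025  ,  0.0013849 ,  0.00127332, -0.00083629,
       -0.00091253,  0.00105259]), 'joint_torque': array([-2.43089298e-04, -4.69206226e+01,  2.59124720e-01, -1.71035993e+01,
        9.92933696e-03,  9.61018202e-03,  7.97753117e-07]), 'position': array([0.27363954, 0.5892424 , 0.40350487]), 'tool_rot': array([-2.81148738e-04,  2.15673968e-01,  9.76464539e-01, -1.29047419e-03]), 'force': array([ 0.8222538 , -0.00091854,  0.1588201 ]), 'torque': array([-0.02083141, -0.01732802,  0.00341162]), 'grip_force': 0.0, 'finger_gap': 0.08552093520479466}
0.1547
top 44.37044190293875 278.53652223661805 215.28242986990128 [-0.11325096  0.          0.          0.          0.        ] [[-0.00492734 -0.99456665  0.1039851   0.46138958]
 [-0.99979861  0.00287669 -0.01986134 -0.17954698]
 [ 0.0194543  -0.10406203 -0.99438052  0.93074677]
 [ 0.          0.          0.          1.        ]]
side 56.30854713077765 281.5495386934504 211.8356198612692 [-0.06287101  0.          0.          0.          0.        ] [[-0.9946569  -0.05149157  0.08947779  0.47147866]
 [-0.10241668  0.60114899 -0.79254698  0.47762374]
 [-0.01298    -0.79747634 -0.60321059  0.59916509]
 [ 0.          0.          0.          1.        ]]
```

View pics/top0.png

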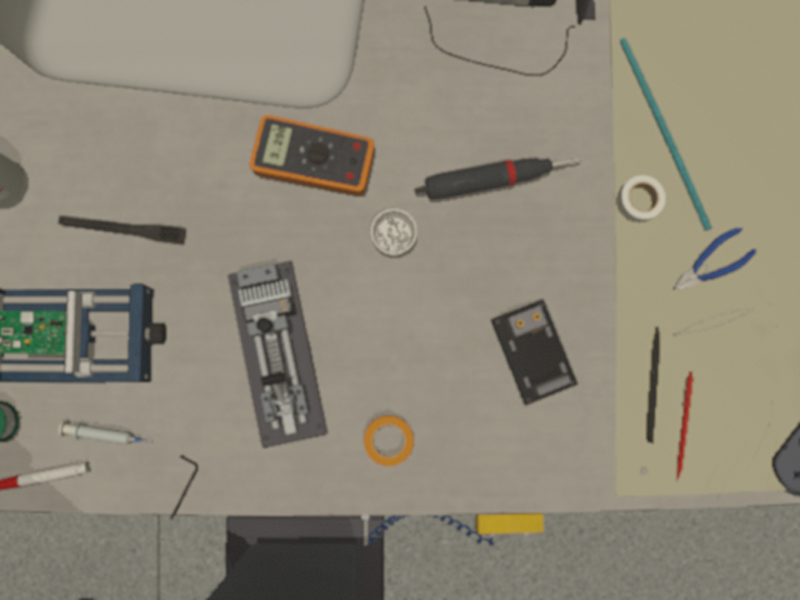

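View pics/side0.png

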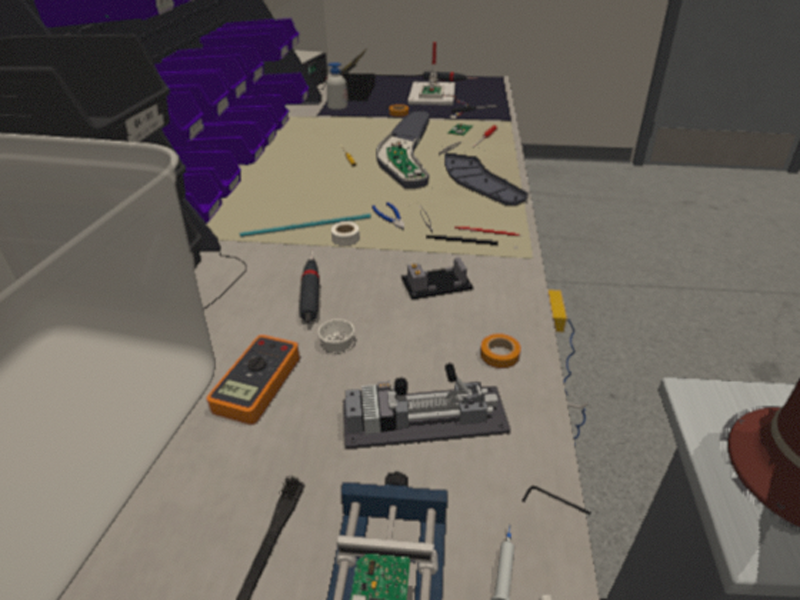

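The top view (800x600 scale) shows the clamp at about (278,355) with its fixed jaw up (away from the robot). The cradle is at (533,352) with its brass sockets at (528,320), the cup at (394,232) and the tape at (388,440). The side view agrees: the pawl lever leans toward the jaw. I'll enlarge the clamp and cradle.

```bash
python3 - <<'E'
import cv2,pickle,numpy as np
f=pickle.load(open("fr0.pkl","rb"))["top"]["color"][:,:,::-1]
a=cv2.resize(f[178:318,155:235],None,fx=4.2,fy=4.2,interpolation=cv2.INTER_CUBIC)
b=cv2.resize(f[205:288,340:408],None,fx=6,fy=6,interpolation=cv2.INTER_CUBIC)
o=np.zeros((600,800,3),np.uint8); o[:a.shape[0],:a.shape[1]]=a; o[:b.shape[0],360:360+b.shape[1]]=b
cv2.imwrite("pics/crop0.png",o)
E
```

```text
(no output)
```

View pics/crop0.png

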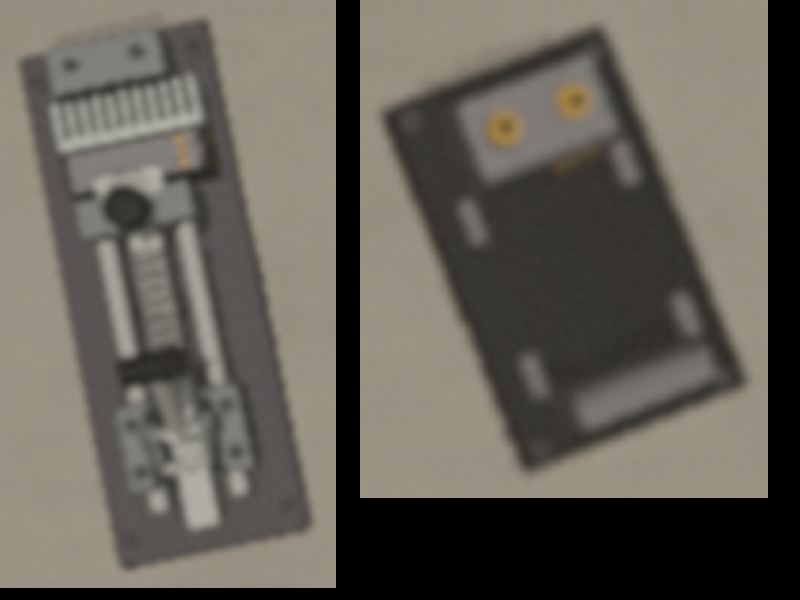

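The crop shows the clamp base's corners at (20,60), (207,18), (312,525), (122,568), the knob at (127,208) and the thumb bar at (153,367). The cradle's corners are at (384,110), (603,28), (745,380), (527,470).

```bash
cat > h.py <<'E'
import cv2,pickle,numpy as np
from scipy.spatial.transform import Rotation as R
def K(f):
    F=f["color"].shape[0]/2/np.tan(np.radians(f["vfov"]/2)); return np.array([[F,0,f["cx"]],[0,F,f["cy"]],[0,0,1]])
def ray(f,uv,z):
    p=cv2.undistortPoints(np.array(uv,float).reshape(-1,1,2),K(f),np.array(f["distortion"]))[:,0]
    d=np.c_[p,np.ones(len(p))]@f["pose"][:3,:3].T; o=f["pose"][:3,3]
    return (o+d*((z-o[2])/d[:,2])[:,None])
def proj(f,P):
    T=np.linalg.inv(f["pose"]); P=np.atleast_2d(P)
    return cv2.projectPoints(P,cv2.Rodrigues(T[:3,:3])[0],T[:3,3],K(f),np.array(f["distortion"]))[0][:,0]
def uncrop(uv,s,off): return (np.array(uv,float)+.5)/s-.5+np.array(off)
def fit2(m,w): # m model xy, w world xy -> yaw, t
    mc,wc=m.mean(0),w.mean(0); a=m-mc;b=w-wc
    th=np.arctan2((a[:,0]*b[:,1]-a[:,1]*b[:,0]).sum(),(a*b).sum()); c,s=np.cos(th),np.sin(th)
    Rm=np.array([[c,-s],[s,c]]); t=wc-Rm@mc; return th,t,np.abs(m@Rm.T+t-w).max()
def at(pose,p): th,t=pose; c,s=np.cos(th),np.sin(th); return np.r_[np.array([[c,-s],[s,c]])@p[:2]+t,p[2]]
E
python3 - <<'E'
from h import *
f=pickle.load(open("fr0.pkl","rb"))["top"]
w=ray(f,uncrop([(20,60),(207,18),(312,525),(122,568)],4.2,(155,178)),.010)[:,:2]
th,t,e=fit2(np.array([(-42,112),(42,112),(42,-112),(-42,-112)])/1e3,w);print("clamp",np.degrees(th),t,e)
cl=(th,t)
for z,p in((.077,(127,208)),(.09,(153,367))): print(ray(f,uncrop([p],4.2,(155,178)),z))
print(at(cl,np.array([0,.032,.067])),at(cl,np.array([0,-.034,.085])),at(cl,np.array([0,.0635,.01])))
w=ray(f,uncrop(np.array([(384,110),(603,28),(745,380),(527,470)])-[360,0],6,(340,205)),.008)[:,:2]
cr,t2,e=fit2(np.array([(66,37),(66,-37),(-52,-37),(-52,37)])/1e3,w);print("cradle",np.degrees(cr),t2,e)
pickle.dump((cl,(cr,t2)),open("poses.pkl","wb"))
for n,uv,z in(("cup",(394,232),.026),("tape",(388,440),.019)): print(n,ray(f,[uncrop(uv,800/560,(0,0))],z))
E
```

```text
clamp -77.8395957867434 [ 0.50162786 -0.04596026] 0.0014249964666658843
[[ 0.53127959 -0.04061966  0.077     ]]
[[ 0.46838469 -0.0535596   0.09      ]]
[ 0.53290984 -0.03921948  0.067     ] [ 0.46839076 -0.05312233  0.085     ] [ 0.56370303 -0.03258403  0.01      ]
cradle 20.874457658940848 [ 0.4957641  -0.37216989] 0.002231887094771623
cup [[ 0.65135807 -0.19292565  0.026     ]]
tape [[ 0.39356417 -0.18452468  0.019     ]]
```

```bash
cat >> h.py <<'E'
CL,CR=pickle.load(open("poses.pkl","rb"))
def rel(xyz,az):
    """shift (mm) and turn (deg) in tool axes to TCP xyz, pointing down, tool y at azimuth az (deg)"""
    from bench import get_state
    s=get_state(); q=s["tool_rot"]; r=R.from_quat([q[1],q[2],q[3],q[0]])
    a=np.radians(az); y=np.array([np.cos(a),np.sin(a),0]); z=np.array([0,0,-1.]); g=R.from_matrix(np.c_[np.cross(y,z),y,z])
    print("t",round(s["time"],2),"pos",s["position"].round(4),"shift",(r.inv().apply(xyz-s["position"])*1e3).round(1),"turn",np.degrees((r.inv()*g).as_rotvec()).round(1),"gap",round(s["finger_gap"],4))
AZC=np.degrees(CL[0])
E
python3 -c "
from h import *
p=at(CL,np.array([0,-.003,.30]));print(p);rel(p,AZC)"
```

```text
[ 0.49869518 -0.0465922   0.3       ]
t 0.1 pos [0.2736 0.5893 0.4036] shift [-471.9 -481.7  104.8] turn [-1.000e-01  2.000e-01  1.429e+02] gap 0.0853
```

Call:
step_arm(rows="-472 -482 105 0 0 143 0;-472 -482 105 0 0 143 0;-472 -482 105 0 0 143 0;-472 -482 105 0 0 143 0;-472 -482 105 0 0 143 0;-472 -482 105 0 0 143 0;-472 -482 105 0 0 143 0;-472 -482 105 0 0 143 0;-472 -482 105 0 0 143 0;-472 -482 105 0 0 143 0")

```text
time: 1.1
position: [0.4388, 0.122, 0.3275]
tool_rot: [-0.0, 0.825, 0.565, 0.0]
force: [0.5, -0.1, -0.4]
finger_gap: -0.0
grip_force: 0.0
```

```bash
python3 -c "
from h import *
p=at(CL,np.array([0,-.003,.30]));rel(p,AZC)"
```

```text
t 1.1 pos [0.4388 0.122  0.3275] shift [-135.6  116.8   27.5] turn [-0.  -0.  56.7] gap -0.0
```

Call:
step_arm(rows="-135 117 28 0 0 57 0;-135 117 28 0 0 57 0;-135 117 28 0 0 57 0;-135 117 28 0 0 57 0;-135 117 28 0 0 57 0;-135 117 28 0 0 57 0;-135 117 28 0 0 57 0;-135 117 28 0 0 57 0;-135 117 28 0 0 57 0")

```text
time: 2.0
position: [0.4998, -0.0438, 0.2996]
tool_rot: [0.0, 0.994, 0.107, -0.0]
force: [0.6, 0.1, -0.5]
finger_gap: 0.0001
grip_force: 0.0
```

```bash
python3 -c "
from h import *
p=at(CL,np.array([0,-.003,.30]));rel(p,AZC)
from bench import vision
f=vision.grab_frame('wrist');pickle.dump(f,open('fw.pkl','wb'));cv2.imwrite('pics/w1.png',cv2.resize(f['color'][:,:,::-1],(800,600)))
for q in([0,.032,.077],[0,-.034,.091],[-.024,.084,.046],[.024,.106,.046],[.0,.0635,.04]): print(q,proj(f,at(CL,np.array(q)))*800/560)
"
```

```text
t 2.0 pos [ 0.4998 -0.0438  0.2996] shift [-1.7  2.5 -0.4] turn [-0.   0.   0.1] gap 0.0001
[0, 0.032, 0.077] [[409.08745068 253.73799797]]
[0, -0.034, 0.091] [[408.5905595  403.72146021]]
[-0.024, 0.084, 0.046] [[358.64869878 134.96988549]]
[0.024, 0.106, 0.046] [[460.59433084  85.21243354]]
[0.0, 0.0635, 0.04] [[408.32474411 179.25491305]]
```

View pics/w1.png

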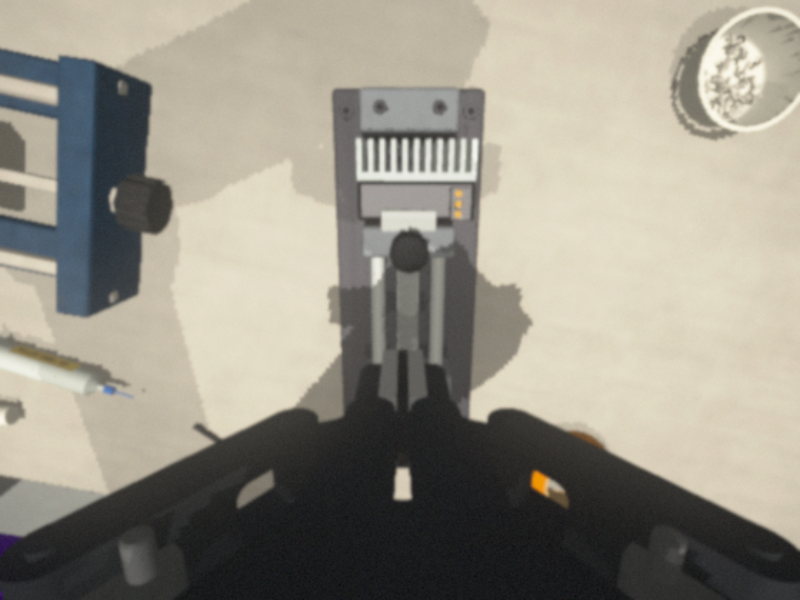

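The wrist view confirms the clamp pose: the knob is at (409,250) against a predicted (409,254), and the fixed jaw matches. The fins span 356–480, so the module sits about 4 mm toward clamp +x.

Call:
step_arm(rows="-2 2 20 0 0 0 0;-2 2 40 0 0 0 0;-2 2 52 0 0 0 0;-2 2 52 0 0 0 0;-15 2 52 0 0 0 0;-25 2 52 0 0 0 0;-35 2 52 0 0 0 0;-45 2 52 0 0 0 0;-55 2 52 0 0 0 0;-65 2 52 0 0 0 0")

```text
time: 3.05
position: [0.4359, -0.0599, 0.248]
tool_rot: [-0.0, 0.994, 0.106, -0.0]
force: [-0.1, 0.0, -0.9]
finger_gap: -0.0002
grip_force: 0.0
```

Call:
step_arm(rows="-8 0 0 0 0 0 0;-14 0 0 0 0 0 0;-14 0 0 0 0 0 0;0 0 0 0 0 0 0;20 0 -15 0 0 0 0;50 0 -40 0 0 0 0.5;70 0 -52 0 0 0 0.6;98 0 -52 0 0 0 0.6;98 0 -52 0 0 0 0.6")

```text
time: 3.95
position: [0.5355, -0.0376, 0.3]
tool_rot: [0.001, 0.994, 0.108, 0.002]
force: [-0.1, 0.3, -1.1]
finger_gap: 0.0511
grip_force: 0.0
```

```bash
python3 -c "
from h import *
rel(at(CL,np.array([0,.032,.0695+.1547])),AZC)
from bench import vision
f=vision.grab_frame('side')
u=proj(f,at(CL,np.array([0,0,.05])))[0].astype(int);print(u)
c=f['color'][u[1]-70:u[1]+70,u[0]-95:u[0]+95,::-1]
cv2.imwrite('pics/s2.png',cv2.resize(c,None,fx=4,fy=4,interpolation=cv2.INTER_CUBIC))
"
```

```text
t 3.95 pos [ 0.5355 -0.0376  0.3   ] shift [-3.2  1.  75.8] turn [ 0.1 -0.2  0.2] gap 0.0511
[297 275]
```

View pics/s2.png

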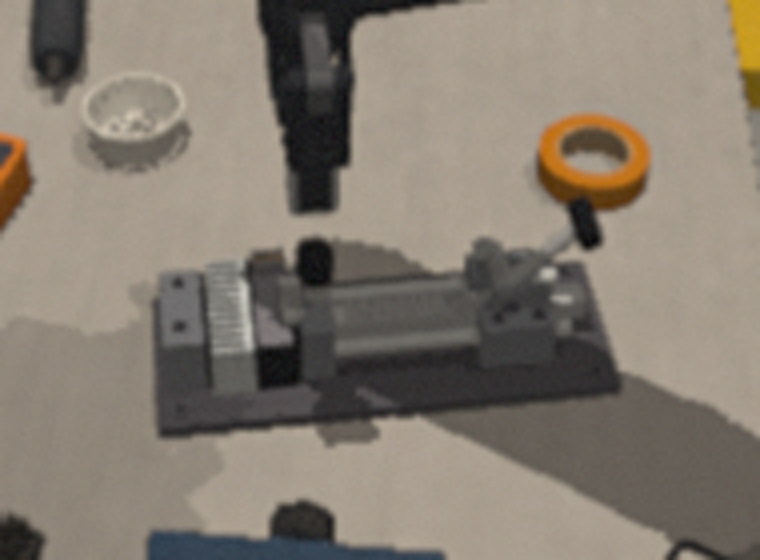

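The pawl is back: its thumb bar is at (585,222), leaning to the tail side. Next I grip the knob and draw the jaw.

Call:
step_arm(rows="-2 1 40 0 0 0 0.6;-2 1 65 0 0 0 0.6;-2 1 75 0 0 0 0.6;-2 1 75 0 0 0 0;-2 1 75 0 0 0 0;-2 1 75 0 0 0 0;-2 1 75 0 0 0 0;-2 1 75 0 0 0 0;-2 1 75 0 0 0 0", squeeze=30)

```text
time: 4.9
position: [0.5309, -0.0402, 0.2258]
tool_rot: [-0.0, 0.994, 0.106, 0.0]
force: [-2.8, 2.1, 6.2]
finger_gap: 0.0167
grip_force: 29.8
```

Call:
step_arm(rows="-5 0 0 0 0 0 0;-10 0 0 0 0 0 0;-15 0 0 0 0 0 0;-20 0 0 0 0 0 0;-25 0 0 0 0 0 0;-30 0 0 0 0 0 0;-34 0 0 0 0 0 0;-34 0 0 0 0 0 0")

```text
time: 5.7
position: [0.4988, -0.047, 0.2258]
tool_rot: [-0.0, 0.994, 0.106, 0.002]
force: [3.0, 4.6, 6.3]
finger_gap: 0.017
grip_force: 29.9
```

Call:
step_arm(rows="0 0 0 0 0 0 0.6;0 0 0 0 0 0 0.6;0 0 0 0 0 0 0.6;0 0 -20 0 0 0 0.6;0 0 -50 0 0 0 0.6;20 0 -60 0 0 0 1;60 4 -60 0 0 0 1;65 4 -60 0 0 0 1;65 4 -60 0 0 0 1")

```text
time: 6.6
position: [0.5622, -0.0377, 0.2841]
tool_rot: [0.0, 0.994, 0.106, -0.001]
force: [0.2, -0.9, 0.5]
finger_gap: 0.0852
grip_force: 0.0
```

```bash
python3 -c "
from h import *
rel(at(CL,np.array([0.004,.0635,.033+.1547])),AZC)
from bench import vision
f=vision.grab_frame('wrist');pickle.dump(f,open('fw.pkl','wb'));cv2.imwrite('pics/w3.png',cv2.resize(f['color'][:,:,::-1],(800,600)))
for q in([-.030,.0835,.04],[.03,.0435,.04],[.03,.0835,.04],[0,0,.077]): print(q,proj(f,at(CL,np.array(q)))*800/560)
"
```

```text
t 6.6 pos [ 0.5622 -0.0377  0.2841] shift [ 2.7 -0.8 96.4] turn [0.  0.1 0. ] gap 0.0852
[-0.03, 0.0835, 0.04] [[332.73105224 267.33850739]]
[0.03, 0.0435, 0.04] [[451.24628453 342.84571745]]
[0.03, 0.0835, 0.04] [[453.75763917 267.41279021]]
[0, 0, 0.077] [[392.63708063 459.36838227]]
```

View pics/w3.png

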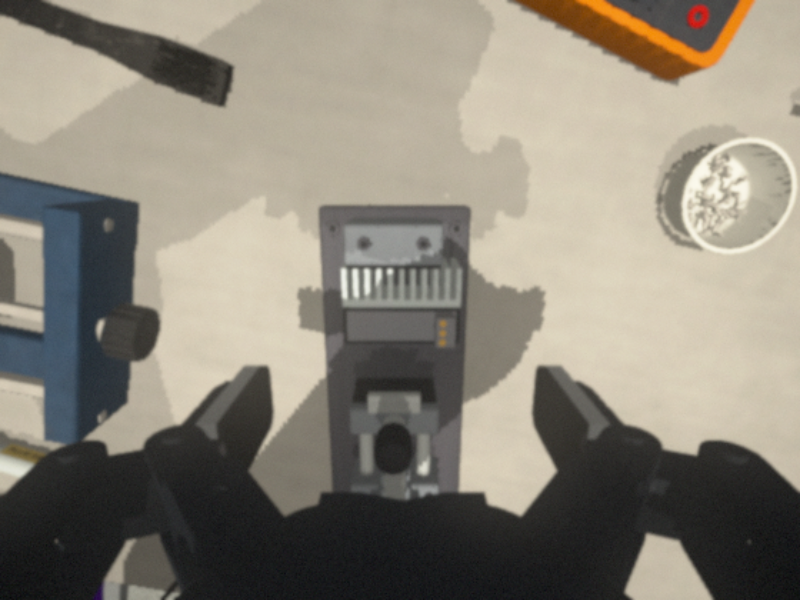

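The wrist view shows the module spanning x 341–462, 4 mm to clamp +x as assumed, and clear of the toe (front edge at row 392). I'll descend and grip its ends.

Call:
step_arm(rows="3 -1 40 0 0 0 1;3 -1 75 0 0 0 1;3 -1 96 0 0 0 1;3 -1 96 0 0 0 1;3 -1 96 0 0 0 0.5;3 -1 96 0 0 0 0.5;3 -1 96 0 0 0 0.5;3 -1 96 0 0 0 0.5;3 -1 96 0 0 0 0.5", squeeze=40)

```text
time: 7.55
position: [0.5651, -0.0367, 0.1904]
tool_rot: [0.0, 0.994, 0.106, 0.001]
force: [-1.5, -0.9, 6.4]
finger_gap: 0.0593
grip_force: 45.6
```

Call:
step_arm(rows="0 0 -10 0 0 0 0.5;0 0 -30 0 0 0 0.5;0 0 -60 0 0 0 0.5;0 0 -90 0 0 0 0.5;0 0 -90 0 0 0 0.5")

```text
time: 8.05
position: [0.566, -0.0368, 0.2831]
tool_rot: [0.001, 0.994, 0.106, 0.004]
force: [0.1, -0.1, -0.6]
finger_gap: 0.0592
grip_force: 44.7
```

```bash
python3 -c "
from h import *
rel(np.array([.525,-.195,.26]),np.degrees(CR[0]))"
```

```text
t 8.05 pos [ 0.566  -0.0368  0.2831] shift [-73.5 146.   23. ] turn [  0.5  -0.2 -98.7] gap 0.0592
```

Call:
step_arm(rows="-25 50 0 0 0 -8 0.5;-50 95 0 0 0 -16 0.5;-74 146 0 0 0 -24 0.5;-74 146 10 0 0 -33 0.5;-74 146 23 0 0 -41 0.5;-74 146 23 0 0 -50 0.5;-74 146 23 0 0 -58 0.5;-74 146 23 0 0 -66 0.5;-74 146 23 0 0 -75 0.5;-74 146 23 0 0 -83 0.5")

```text
time: 9.05
position: [0.5226, -0.1942, 0.2552]
tool_rot: [-0.001, 0.672, 0.74, -0.0]
force: [-0.0, -0.5, -1.1]
finger_gap: 0.059
grip_force: 44.6
```

```bash
python3 -c "
from h import *
rel(np.array([.525,-.195,.1825]),np.degrees(CR[0]))"
```

```text
t 9.05 pos [ 0.5226 -0.1942  0.2552] shift [-1.   2.4 72.7] turn [ -0.1  -0.1 -15.4] gap 0.059
```

Call:
step_arm(rows="0 2 25 0 0 -8 0.5;0 2 45 0 0 -15 0.5;0 2 58 0 0 -15 0.5;0 2 62 0 0 -15 0.5;0 2 62 0 0 -15 0.5")

```text
time: 9.55
position: [0.5249, -0.1942, 0.1932]
tool_rot: [-0.001, 0.573, 0.819, -0.0]
force: [-0.1, -0.3, -1.3]
finger_gap: 0.0593
grip_force: 44.6
```

```bash
python3 -c "
from h import *
rel(np.array([.525,-.195,.1825]),np.degrees(CR[0]))"
```

```text
t 9.55 pos [ 0.5249 -0.1942  0.1932] shift [-0.8 -0.1 10.7] turn [-0.1 -0.  -0.8] gap 0.0593
```

Call:
step_arm(rows="0 0 3 0 0 0 0.5;0 0 6 0 0 0 0.5;0 0 9 0 0 0 0.5;0 0 11 0 0 0 0.5;0 0 11 0 0 0 0.5")

```text
time: 10.05
position: [0.525, -0.1943, 0.1826]
tool_rot: [-0.0, 0.573, 0.82, -0.0]
force: [-0.3, 0.2, -0.9]
finger_gap: 0.0592
grip_force: 44.6
```

Call:
step_arm(rows="0 0 1 0 0 0 0.5;0 0 2 0 0 0 0.5;0 0 2 0 0 0 0.5")

```text
time: 10.35
position: [0.525, -0.1943, 0.1807]
tool_rot: [-0.0, 0.573, 0.82, -0.0]
force: [-0.2, -0.1, -2.1]
finger_gap: 0.059
grip_force: 44.6
```

Call:
step_arm(rows="0 0 1 0 0 0 0.5;0 0 1 0 0 0 0.5")

```text
time: 10.55
position: [0.5251, -0.1944, 0.1804]
tool_rot: [0.0, 0.573, 0.82, 0.0]
force: [-1.7, 0.7, 3.9]
finger_gap: 0.0589
grip_force: 45.2
```

Call:
step_arm(rows="0 0 0 0 0 0 1;0 0 0 0 0 0 1;0 0 0 0 0 0 1;0 0 -30 0 0 0 1;0 0 -70 0 0 0 1;0 0 -110 0 0 0 1;0 0 -110 0 0 0 1")

```text
time: 11.25
position: [0.5269, -0.1953, 0.2951]
tool_rot: [0.006, 0.573, 0.82, 0.002]
force: [1.4, 0.6, 0.1]
finger_gap: 0.0856
grip_force: 0.0
```

Call:
step_arm(rows="0 0 0 0 0 90 1;0 0 0 0 0 90 1;0 0 0 0 0 90 1;0 0 0 0 0 90 1;0 0 0 0 0 90 1;0 0 0 0 0 90 1;0 0 0 0 0 90 1;0 0 0 0 0 90 1;0 0 0 0 0 90 1;0 0 0 0 0 90 1")

```text
time: 12.25
position: [0.5248, -0.1941, 0.2889]
tool_rot: [-0.0, 0.978, 0.207, -0.001]
force: [0.2, -0.4, 0.3]
finger_gap: 0.0854
grip_force: 0.0
```

Call:
step_arm(rows="0 0 0 0 0 4 1;0 0 0 0 0 4 1")

```text
time: 12.45
position: [0.525, -0.1939, 0.2888]
tool_rot: [-0.0, 0.984, 0.176, -0.001]
force: [0.3, 0.4, 0.3]
finger_gap: 0.0853
grip_force: 0.0
```

```bash
python3 -c "
from h import *
from bench import vision
rel(np.array([.525,-.195,.176]),np.degrees(CR[0])-90)
f=vision.grab_frame('wrist');t=vision.grab_frame('top');pickle.dump((f,t),open('fw.pkl','wb'))
a=cv2.resize(f['color'][:,:,::-1],None,fx=.95,fy=.95,interpolation=cv2.INTER_AREA)
b=cv2.resize(t['color'][178:318,155:235,::-1],None,fx=3.2,fy=3.2,interpolation=cv2.INTER_CUBIC)
o=np.zeros((450,800,3),np.uint8);o[:a.shape[0],:a.shape[1]]=a;o[:b.shape[0],540:540+b.shape[1]]=b;cv2.imwrite('pics/c4.png',o)
M=(CR[0],np.array([.525,-.194]))
for q in([-.03,-.02,.03],[-.03,.02,.03],[.03,.02,.03],[.03,-.02,.03]): print(q,proj(f,at(M,np.array(q)))*.95)
for q in ([0,0,.077],[0,.032,.077]): print('knob',(proj(t,at(CL,np.array(q)))-[155,178])*3.2+[540,0])
"
```

```text
t 12.45 pos [ 0.525  -0.1939  0.2888] shift [-1.000e-01  1.100e+00  1.128e+02] turn [-0.   0.1 -0.6] gap 0.0853
[-0.03, -0.02, 0.03] [[292.52265588 235.1526672 ]]
[-0.03, 0.02, 0.03] [[245.06665806 235.63436446]]
[0.03, 0.02, 0.03] [[242.66776992 164.9484722 ]]
[0.03, -0.02, 0.03] [[293.46903328 164.4004624 ]]
knob [[645.10557821 214.27465816]]
knob [[632.90252619 154.13844463]]
```

View pics/c4.png

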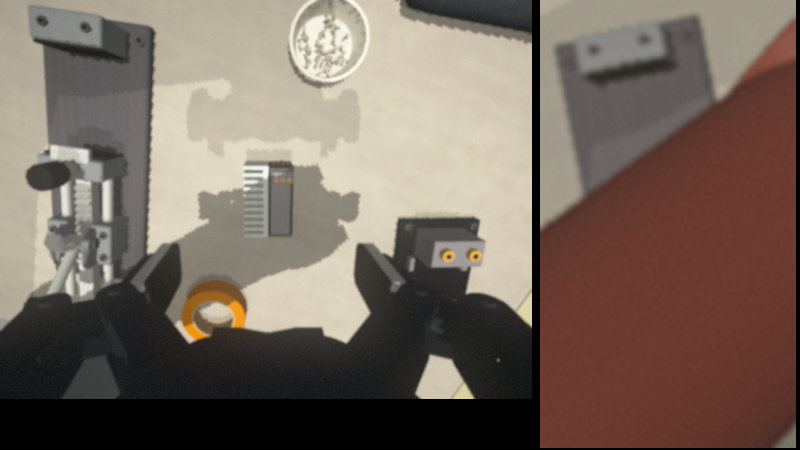

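The wrist crop shows the module on the bench at cols 244–293, rows 163–236, as predicted, with the terminal end up (+x). I'll take it by its long sides.

Call:
step_arm(rows="0 0 40 0 0 0 1;0 0 80 0 0 0 1;0 0 109 0 0 0 1;0 0 109 0 0 0 1;0 0 109 0 0 0 0.3;0 0 109 0 0 0 0.3;0 0 109 0 0 0 0.3;0 0 109 0 0 0 0.3;0 0 109 0 0 0 0.3;0 0 109 0 0 0 0.3", squeeze=40)

```text
time: 13.55
position: [0.5257, -0.1947, 0.1827]
tool_rot: [0.001, 0.984, 0.176, 0.002]
force: [-0.3, 0.6, 6.9]
finger_gap: 0.0394
grip_force: 42.5
```

Call:
step_arm(rows="0 0 -5 0 0 0 0.3;0 0 -20 0 0 0 0.3;0 0 -50 0 0 0 0.3;0 0 -90 0 0 0 0.3;0 0 -90 0 0 0 0.3;0 0 -90 0 0 0 0.3")

```text
time: 14.15
position: [0.5251, -0.1941, 0.2718]
tool_rot: [0.0, 0.984, 0.176, 0.001]
force: [-0.8, 0.7, -1.0]
finger_gap: 0.0393
grip_force: 41.7
```

```bash
python3 -c "
from h import *
rel(np.r_[CR[1],.26],np.degrees(CR[0])-90)"
```

```text
t 14.15 pos [ 0.5251 -0.1941  0.2718] shift [-89.1 156.9  11.8] turn [ 0.  -0.1 -0.6] gap 0.0393
```

Call:
step_arm(rows="-25 44 0 0 0 -0.6 0.3;-50 88 0 0 0 -0.6 0.3;-75 132 0 0 0 -0.6 0.3;-89 157 0 0 0 -0.6 0.3;-89 157 12 0 0 -0.6 0.3;-89 157 25 0 0 -0.6 0.3;-89 157 25 0 0 -0.6 0.3;-89 157 25 0 0 -0.6 0.3")

```text
time: 14.95
position: [0.4964, -0.3703, 0.2444]
tool_rot: [-0.002, 0.983, 0.182, -0.001]
force: [0.3, 0.2, -1.3]
finger_gap: 0.0394
grip_force: 41.6
```

```bash
python3 -c "
from h import *
from bench import vision
rel(np.r_[CR[1],.1907],np.degrees(CR[0])-90)
f=vision.grab_frame('wrist');t=vision.grab_frame('top');s=vision.grab_frame('side');pickle.dump((f,t,s),open('fw.pkl','wb'))
a=cv2.resize(f['color'][150:420,130:430,::-1],None,fx=1.7,fy=1.7,interpolation=cv2.INTER_CUBIC)
u=proj(s,at(CR,np.array([0,0,.05])))[0].astype(int);print(u)
b=cv2.resize(s['color'][u[1]-55:u[1]+55,u[0]-40:u[0]+40,::-1],None,fx=3.6,fy=3.6,interpolation=cv2.INTER_CUBIC)
o=np.zeros((470,800,3),np.uint8);o[:a.shape[0],:a.shape[1]]=a;o[:b.shape[0],512:512+b.shape[1]]=b;cv2.imwrite('pics/c5.png',o)
for q in([.032,.021,.038],[.032,-.021,.038],[.058,.021,.038],[.058,-.021,.038],[-.032,.021,.038],[.066,.037,.008],[.066,-.037,.008]): print(q,(proj(f,at(CR,np.array(q)))-[130,150])*1.7, (proj(s,at(CR,np.array(q)))-u+[40,55])*3.6+[512,0])
"
```

```text
t 14.95 pos [ 0.4964 -0.3703  0.2444] shift [-1.3  1.7 53.7] turn [-0.2  0.   0.1] gap 0.0394
[308 182]
[0.032, 0.021, 0.038] [[204.77931021  62.80108363]] [[624.42276005 238.33898877]]
[0.032, -0.021, 0.038] [[327.25071143  63.08706154]] [[607.41564461 206.87662736]]
[0.058, 0.021, 0.038] [[202.79980689 -14.59180313]] [[588.80637985 244.16237237]]
[0.058, -0.021, 0.038] [[330.19665141 -14.33095558]] [[572.84843299 212.35281565]]
[-0.032, 0.021, 0.038] [[209.11763104 229.8662355 ]] [[710.44392645 224.29351962]]
[0.066, 0.037, 0.008] [[168.49059611 -40.7146801 ]] [[584.1319788  293.65825895]]
[0.066, -0.037, 0.008] [[362.63842334 -40.33764158]] [[557.04532995 236.43704933]]
```

View pics/c5.png

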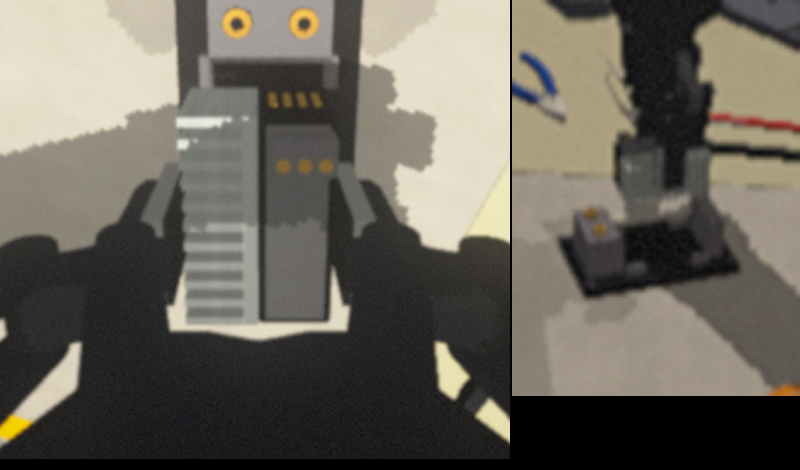

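```bash
python3 -c "
from h import *
f,t,s=pickle.load(open('fw.pkl','rb'))
M=(CR[0],np.array([.4964,-.3703]))
print(f['pose'][:3,3])
for z in (.0617,.0917):
  for x in(-.03,.03):
    for y in(.02,0,-.02): print(x,y,z,((proj(f,at(M,np.array([x,y,z])))-[130,150])*1.7).round(0))
a=cv2.resize(f['color'][170:360,220:340,::-1],None,fx=5,fy=5,interpolation=cv2.INTER_CUBIC)[:600]
b=cv2.resize(t['color'][205:288,335:410,::-1],None,fx=2.5,fy=2.5)
cv2.imwrite('pics/c6.png',a)
"
```

```text
[ 0.55858495 -0.34555273  0.21353296]
-0.03 0.02 0.0617 [[201. 258.]]
-0.03 0 0.0617 [[261. 258.]]
-0.03 -0.02 0.0617 [[322. 258.]]
0.03 0.02 0.0617 [[195.  81.]]
0.03 0 0.0617 [[262.  81.]]
0.03 -0.02 0.0617 [[329.  82.]]
-0.03 0.02 0.0917 [[189. 319.]]
-0.03 0 0.0917 [[262. 319.]]
-0.03 -0.02 0.0917 [[334. 319.]]
0.03 0.02 0.0917 [[181. 110.]]
0.03 0 0.0917 [[263. 110.]]
0.03 -0.02 0.0917 [[345. 111.]]
```

View pics/c6.png

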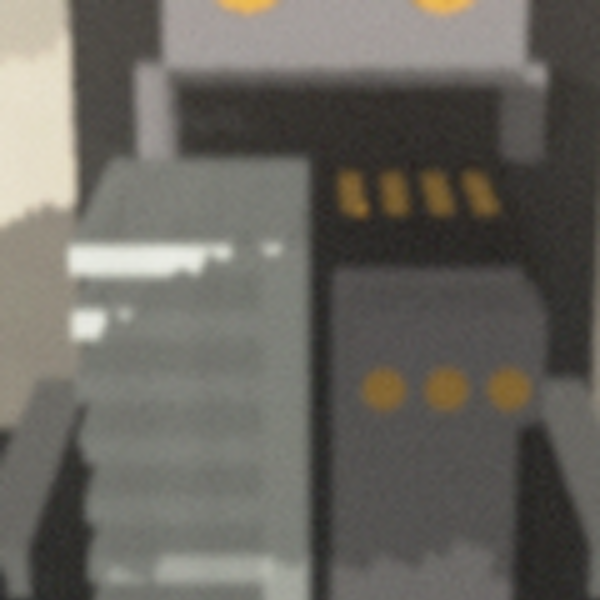

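```bash
python3 -c "
from h import *
from bench import vision,get_state
f=vision.grab_frame('wrist');st=get_state();p=st['position'];print(p,st['tool_rot'].round(4))
rel(np.r_[CR[1],.1907],np.degrees(CR[0])-90)
g=pickle.load(open('fw.pkl','rb'))[0]
print(f['pose'][:3,3]-g['pose'][:3,3], np.abs(f['color'].astype(int)-g['color']).mean())
q=st['tool_rot'];r=R.from_quat([q[1],q[2],q[3],q[0]])
# measured features (orig px): back-project to planes, give in tool frame xy (mm)
m=lambda c,w:[c[0]/5+220-.4,c[1]/5+170-.4]
L=[('mod front-bottom L',(110,157),p[2]-.1827),('mod mid bottom',(308,157),p[2]-.1827),('mod front-top L',(68,243),p[2]-.1527),('blk in L',(162,70),.038),('blk in R',(527,70),.038)]
for n,c,z in L: print(n,(r.inv().apply(ray(f,[m(c,0)],z)[0]-p)*1e3).round(1))
"
```

```text
[ 0.49632912 -0.37178718  0.24632998] [3.000e-04 9.834e-01 1.812e-01 4.000e-04]
t 15.15 pos [ 0.4963 -0.3718  0.2463] shift [-0.7  0.1 55.6] turn [ 0. -0.  0.] gap 0.0395
[ 7.95963242e-05 -1.38402209e-03  1.82068959e-03] 3.8157879818594105
mod front-bottom L [ 28.6 -21.3 182.7]
mod mid bottom [ 28.6  -1.1 182.7]
mod front-top L [ 28.8 -21.  152.7]
blk in L [ 32.7 -18.2 208.3]
blk in R [ 32.7  24.6 208.4]
```

Call:
step_arm(rows="2.5 3 7 0 0 0 0.3;2.5 3 14 0 0 0 0.3;2.5 3 20 0 0 0 0.3;2.5 3 20 0 0 0 0.3;2.5 3 20 0 0 0 0.3;2.5 3 20 0 0 0 0.3;2.5 3 20 0 0 0 0.3;2.5 3 20 0 0 0 0.3")

```text
time: 15.95
position: [0.4992, -0.3744, 0.2261]
tool_rot: [0.0, 0.984, 0.181, 0.0]
force: [0.8, -1.0, -1.7]
finger_gap: 0.0394
grip_force: 41.6
```

```bash
python3 -c "
from h import *
from bench import vision,get_state
f=vision.grab_frame('wrist');st=get_state();pickle.dump((f,st),open('fw2.pkl','wb'))
rel(np.r_[CR[1],.1907],np.degrees(CR[0])-90)
a=cv2.resize(f['color'][160:280,205:365,::-1],(800,600),interpolation=cv2.INTER_CUBIC)
cv2.imwrite('pics/c7.png',a)
"
```

```text
t 16.0 pos [ 0.4992 -0.3744  0.226 ] shift [-2.4 -3.3 35.3] turn [ 0.  -0.  -0.1] gap 0.0393
```

View pics/c7.png

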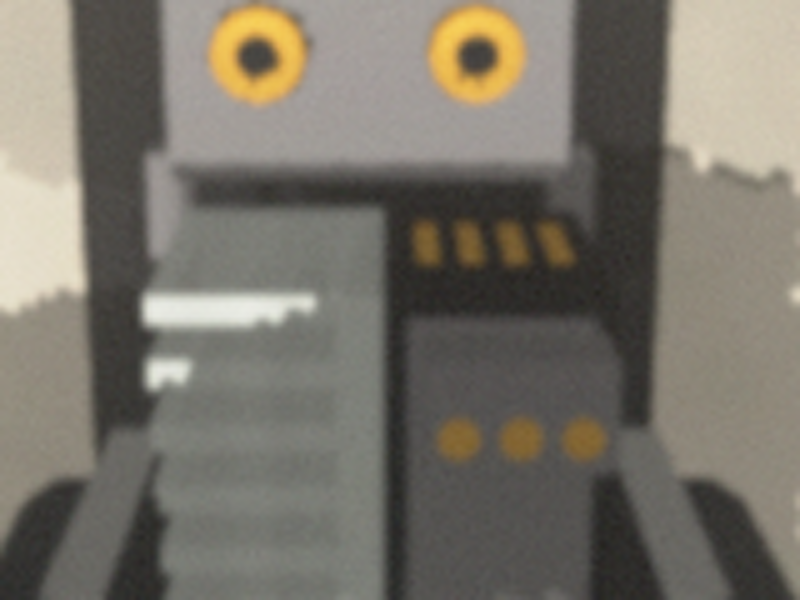

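The crop shows the block's inner top edge at row 167 (cols 168–573) and the module's front-bottom edge at row 206, with its left corner at 186 and its middle at 386.

```bash
python3 -c "
from h import *
f,st=pickle.load(open('fw2.pkl','rb'));p=st['position'];q=st['tool_rot'];r=R.from_quat([q[1],q[2],q[3],q[0]])
for n,c,z in [('fbL',(186,206),p[2]-.1827),('mid',(386,206),p[2]-.1827),('blkL',(168,167),.038),('blkR',(573,167),.038),('baseL',(83,150),.008),('baseR',(661,150),.008)]:
  print(n,(r.inv().apply(ray(f,[[(c[0]+.5)/5+204.5,(c[1]+.5)/5+159.5]],z)[0]-p)*1e3).round(1))
"
```

```text
fbL [ 28.5 -20.9 182.7]
mid [ 28.5  -0.5 182.7]
blkL [ 31.4 -23.4 188. ]
blkR [ 31.4  19.2 188.1]
baseL [ 26.8 -38.2 218. ]
baseR [ 26.8  33.9 218.1]
```

Call:
step_arm(rows="0.8 -1.4 0 0 0 0 0.3;0.8 -1.4 0 0 0 0 0.3;0.8 -1.4 4 0 0 0 0.3;0.8 -1.4 8 0 0 0 0.3;0.8 -1.4 12 0 0 0 0.3;0.8 -1.4 16 0 0 0 0.3;0.8 -1.4 16 0 0 0 0.3")

```text
time: 16.7
position: [0.4992, -0.3725, 0.2089]
tool_rot: [-0.001, 0.984, 0.18, -0.001]
force: [-0.1, -1.0, -0.5]
finger_gap: 0.0389
grip_force: 41.6
```

Call:
step_arm(rows="0 0 3 0 0 0 0.3;0 0 6 0 0 0 0.3;0 0 9 0 0 0 0.3;0 0 12 0 0 0 0.3;0 0 14 0 0 0 0.3;0 0 14 0 0 0 0.3")

```text
time: 17.3
position: [0.4992, -0.3727, 0.1954]
tool_rot: [-0.0, 0.984, 0.181, -0.0]
force: [-0.1, 0.0, -2.0]
finger_gap: 0.0391
grip_force: 41.6
```

Call:
step_arm(rows="0 0 1 0 0 0 0.3;0 0 2 0 0 0 0.3;0 0 3 0 0 0 0.3;0 0 3 0 0 0 0.3")

```text
time: 17.7
position: [0.4992, -0.3729, 0.1928]
tool_rot: [0.0, 0.984, 0.18, -0.0]
force: [-1.2, -1.4, -1.2]
finger_gap: 0.0391
grip_force: 41.6
```

Well inside now (bottom about 10 mm up) with no contact force. I'll bring it down the rest of the way.

Call:
step_arm(rows="0 0 1 0 0 0 0.3;0 0 2 0 0 0 0.3;0 0 2 0 0 0 0.3")

```text
time: 18.0
position: [0.4992, -0.3729, 0.1908]
tool_rot: [0.0, 0.984, 0.18, -0.0]
force: [-1.4, -0.9, -0.0]
finger_gap: 0.0391
grip_force: 41.7
```

Call:
step_arm(rows="0 0 0.5 0 0 0 0.3;0 0 1 0 0 0 0.3;0 0 1 0 0 0 0.3")

```text
time: 18.3
position: [0.4992, -0.373, 0.1907]
tool_rot: [0.0, 0.984, 0.18, 0.0]
force: [-2.9, -0.5, 5.6]
finger_gap: 0.0392
grip_force: 42.4
```

Call:
step_arm(rows="0 0 0 0 0 0 0.8;0 0 0 0 0 0 0.8;0 0 0 0 0 0 0.8;0 0 -20 0 0 0 0.8;0 0 -60 0 0 0 0.8;0 0 -100 0 0 0 0.8;0 40 -130 0 0 0 0.8;0 80 -140 0 0 0 0.8;0 120 -140 0 0 0 0.8;0 120 -140 0 0 0 0.8")

```text
time: 19.3
position: [0.5413, -0.4894, 0.3295]
tool_rot: [0.003, 0.984, 0.179, -0.001]
force: [-1.3, 1.2, -0.1]
finger_gap: 0.0683
grip_force: 0.0
```

```bash
python3 -c "
from h import *
from bench import vision
rel(np.r_[CR[1],.33],np.degrees(CR[0])-90)
f0=pickle.load(open('fr0.pkl','rb'))
def knob(f,y,name):
    u=proj(f,at(CL,np.array([0,y,.069])))[0]; i=u.round().astype(int)
    g=f['color'][i[1]-9:i[1]+10,i[0]-9:i[0]+10].max(2).astype(float)
    m=(g<40).astype(np.uint8); n,l,s,c=cv2.connectedComponentsWithStats(m)
    return name,u.round(1),[(s[k][4],(c[k]+i-9).round(1)) for k in range(1,n) if s[k][4]>12], g.min()
t=vision.grab_frame('top');s=vision.grab_frame('side');pickle.dump((t,s),open('fw3.pkl','wb'))
print(knob(f0['top'],.032,'top shut'));print(knob(t,0,'top now'))
print(knob(f0['side'],.032,'side shut'));print(knob(s,0,'side now'))
# module in cradle, side view: mean colour of seat
u=proj(s,at(CR,np.array([0,0,.04])))[0].astype(int);print(s['color'][u[1],u[0]-14:u[0]+15:4].tolist())
for k in ([.03,.02,.038],[.03,-.02,.038],[-.03,.02,.038],[-.03,-.02,.038],[.022,-.011,.046]): print(k,proj(t,at(CR,np.array(k))).round(1))
for n,z in(('cup',[.651,-.193,.026]),('tape',[.394,-.185,.019])):
    a=proj(t,np.array(z))[0].astype(int);sl=np.s_[a[1]-25:a[1]+25,a[0]-25:a[0]+25];print(n,np.abs(t['color'][sl].astype(int)-f0['top']['color'][sl]).mean())
"
```

```text
t 19.3 pos [ 0.5413 -0.4894  0.3295] shift [  -1.4 -125.8   -1.2] turn [ 0.3  0.1 -0.3] gap 0.0683
('top shut', array([184.8, 226.6]), [], np.float64(45.0))
('top now', array([188.6, 245.2]), [], np.float64(50.0))
('side shut', array([280.9, 269.9]), [(np.int32(73), array([280.2, 270.7]))], np.float64(3.0))
('side now', array([297.8, 268.4]), [(np.int32(72), array([297. , 268.9]))], np.float64(10.0))
[[92, 88, 86], [59, 57, 57], [102, 98, 97], [118, 115, 113], [141, 138, 133], [134, 133, 127], [90, 89, 84], [58, 55, 54]]
[0.03, 0.02, 0.038] [[361.9 236.7]]
[0.03, -0.02, 0.038] [[382.8 228.5]]
[-0.03, 0.02, 0.038] [[374.6 268.8]]
[-0.03, -0.02, 0.038] [[395.6 260.4]]
[0.022, -0.011, 0.046] [[380.8 234.3]]
cup 14.646133333333333
tape 25.245466666666665
```

```bash
python3 -c "
from h import *
f0=pickle.load(open('fr0.pkl','rb'))['side'];s=pickle.load(open('fw3.pkl','rb'))[1]
for n,p in(('tape',[.394,-.185,.019]),('cup',[.651,-.193,.026])):
    a=proj(s,np.array(p))[0].astype(int)
    for f in(f0,s):
        w=f['color'][a[1]-22:a[1]+23,a[0]-22:a[0]+23]; h=cv2.cvtColor(w,cv2.COLOR_RGB2HSV)
        m=(h[...,1]>150) if n=='tape' else cv2.Canny(w,60,150)>0
        print(n,np.argwhere(m).mean(0).round(1)[::-1]+a-22,m.sum())
    print(np.abs(f0['color'][a[1]-22:a[1]+23,a[0]-22:a[0]+23].astype(int)-s['color'][a[1]-22:a[1]+23,a[0]-22:a[0]+23]).mean())
u=proj(s,at(CL,np.array([0,-.096,.077])))[0].astype(int);m=s['color'][u[1]-10:u[1]+11,u[0]-10:u[0]+11].max(2)<45;print('bar pred',u,'seen',(np.argwhere(m).mean(0)[::-1]+u-10).round(1),m.sum())
"
```

```text
tape [349.5 246.5] 334
tape [349.6 246.4] 322
22.672427983539094
cup [232.7 233.6] 210
cup [233.5 231.5] 236
7.21843621399177
bar pred [348 260] seen [347.7 260.3] 57
```

Tape and cup haven't moved, the pawl is thrown, the jaw is open about 32 mm, and the module is down on the cradle floor. Handing in.

```bash
python3 -c "
from bench import order
print(order.finish_job())"
```

```text
the job is handed in; nothing more can be done
None
```

I handed the job in at about 19 s. The pawl is thrown back and the jaw left open (about 32 mm). The module was set down on the bench, regripped by its long sides and lowered onto the cradle floor, terminal end at the contact block. The cup and tape were not disturbed. I judged the final seating by contact force and height, not by a last picture.

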